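# Lay the coffee table for evening tea

### The arm

A 6-joint arm with a two-finger parallel gripper is mounted at the origin on the work surface. World frame = base frame: x ahead of the robot, y to its left, z up, the work surface at z = 0. Lengths are in mm, angles in rad, forces in N, time in s.
With the tool pointing down it reaches from about 325 to 750 mm from the base axis. Payload 7.6 kg.
Tool frame: the origin (TCP) lies midway between the tips of the shut fingers; the grasp point (between the pads) lies arm.tcp_to_grasp behind it (arm.tcp_to_grasp is the distance from the TCP to the grasp point, in mm); z points along the fingers, y is the line along which they close (so a half turn about z gives the same grasp; the last joint's range is limited). The gripper opens to 85 mm and grips with 20 to 120 N. Pads are 22 mm wide; open, the fingers measure 114 mm over their backs; the gripper's body (76 mm by 85 mm) begins 54 mm behind the grasp point. The pads swing forward as they close: fully open they stand 13 mm farther back than shut.
Start: joints at [-1.403, 0.052, 1.401, -0, 1.689, -0.07], TCP at [123.695, -510.24, 231.323] pointing down, gripper open.
Joint ranges: [-2.9, 2.9], [-0.91, 2.17], [0.12, 2.37], [-1.06, 4.2], [0.26, 2.73], [-2.93, 2.93]. Speed limits (rad/s): [2.57, 2.57, 3.01, 3.14, 3.14, 3.14].

### API

Orientations are given as a rotation vector (axis times angle).
In Python, from plant import monitor, read_camera, calibration, workorder, arm gives the robot as it stands.
- The arm moves only by the tool send_rows, never from a script. Its argument "deltas" is a list of rows, each a list of 2 entries, a list of its own where there are three numbers: the shift along the tool's x, y, z in m, then the turn about the tool's z in rad. A call has 1 to 20 rows; each row shifts and turns the commanded pose from where the row before left it, along the tool's axes as they then stand; what a row does not reach is not made up. A row lasts 1/12 s, in which the tool goes at most 41.7 mm and 7.16 degrees, less where a joint would pass 70% of its speed; a pose out of reach is approached as far as the arm can. A call is refused whole if a number of a shift passes 0.0417 or a number of a turn 0.125, either way. A call with a gripper value outside its range is refused whole. "claw" is the opening, from -1 (shut) to 1 (fully open), set as the call begins (left out, the last holds). The fingers move at their own pace and stop on an object; "force" is the grip in N (left out, the last holds). Time passes only in rows, so rows that do not move let the fingers close. It gives the time, the measured TCP pose, the force, the opening and the grip force at its end, in the units of the state.
- monitor.observe(): the state, without advancing time (a new reading comes with each control period).
- read_camera(name): name is "scene" or "side" or "wrist"; returns the picture (384x512x3 uint8, blue, green, red); there is no depth.
- calibration(name): a dict with "fovy" (degrees; the focal length in pixels is half the picture's height over the tangent of half this angle, whatever the lens; pixels are square), "cx", "cy" (the principal point, pixels), "position" and "rotation" of the camera in the world; the wrist camera has in their place "tool_from_camera" (4x4, takes a point from camera to tool coordinates, whose origin is the TCP and whose axes are the flange's). Camera axes: x right, y up, looking along -z (the intrinsics and any distortion apply to the point x, -y, -z); pixel columns grow to the right and rows downward; lengths in mm; the calibration is good to about 2 mm. The wrist camera is an equidistant fisheye: a pixel r from the principal point sees the ray r / f radians off the axis. A picture is of the moment at which its call begins: read the wrist's pose just before it. calibration takes no time and is no camera call.
- workorder.hand_in(): hands the job in; it is judged then, once.
The state is a dict: "time_s": time; "joint_pos": joint angles; "joint_vel": joint speeds; "tau": joint torques, N m; "position": TCP position; "eef_rot": TCP orientation; "force": force on the tool from outside, world axes, zero at the start; "wrist_torque": the same for the moment, N m; "width": finger opening in mm; "grasp_force": force on a finger pad.
Only numpy, scipy, OpenCV 4.12 (cv2) and the standard library are available. Lean on these libraries where they do the work, as an engineer would, in place of code of your own. Each camera call takes 0.05 s, during which the arm holds its last target. There are 200 camera calls.

### The job

Lay the coffee table for evening tea: stand the red tea glass in the middle of the blue coaster, the white coffee cup in the middle of the orange coaster, and the lantern on the table between the two coasters, midway and in line with their centres. Lay the matchbox flat on the table directly to the left of the green ashtray (left as the robot faces the table), level with its middle and with a gap of about two centimetres, and put the brass cap on the glass candy bowl, centred and fully seated. Everything stands upright at the end, and the wooden spinning top stays where it is.

Things in the scene. Friction and masses are not known exactly. Their poses are not given: they have to be found in the camera images.
- tea_glass: Red see-through tea glass, empty, open at the top, loose, about 0.14 kg, starts upright. 85 mm high, outside diameter 54 mm at the foot widening to 60 mm at the rim. Origin: centre of its underside, z up its axis.
- coffee_cup: White ceramic coffee cup without a handle, empty, open at the top, loose, about 0.12 kg, starts upright. 55 mm high, outside diameter 48 mm at the foot widening to 58 mm at the rim. Origin: centre of its underside, z up its axis.
- lantern: Small battery lantern, loose, about 0.18 kg, starts upright: black base 56 mm in diameter from 0 to 26 mm up, cream lamp cylinder 50 mm in diameter from 26 to 74 mm, black roof 56 mm in diameter from 74 to 80 mm narrowing to 92 mm, with a small wire loop to 108 mm and a tiny red toggle switch on the roof. Origin: centre of its underside, z up its axis.
- matchbox: Yellow matchbox with a red diamond on top and brown striking sides, loose, about 0.03 kg, lying flat: 36 mm (its x) by 54 mm (its y) by 15 mm high. Origin: centre of its underside; x across the short side, y along the long side. Its yaw starts within 0.5 rad of 0.
- bowl_cap: Brass cap of the candy bowl, loose, about 0.12 kg, starts upright. From below: a tapered plug 6 mm high (diameter 66 mm at the bottom, 74 mm at its top), a flange 92 mm in diameter from 6 to 11 mm, a neck 18 mm in diameter to 15 mm, and a knob 24 mm in diameter from 15 to 40 mm up. Seated, the flange rests on the bowl's rim. Origin: centre of the plug's underside, z up.
- candy_bowl: Cut-glass candy bowl, pale see-through with a criss-cross pattern, empty, fixed to the table. 70 mm high, outside diameter 90 mm and inside diameter 82 mm at the rim. Origin: centre of its underside, z up. With the cap fully seated the cap's origin is 64 mm above this origin.
- blue_coaster: Blue square plastic coaster, 95 by 95 mm, 5 mm thick, fixed to the table. Origin: centre of its underside; x and y along its sides, z up. The other coaster lies about 240 mm from it, centre to centre, along its y axis (on its + or its - side), with the same yaw.
- orange_coaster: Orange square plastic coaster, 95 by 95 mm, 5 mm thick, fixed to the table. Origin: centre of its underside; x and y along its sides, z up.
- ashtray: Green ceramic ashtray, round, 72 mm in diameter at the foot and 90 mm at the rim, 28 mm high, fixed to the table. Origin: centre of its underside; its x points straight away from the robot base (world x), its y to the robot's left (world y).
- spinning_top: Wooden spinning top with a red band, loose, resting upside down on its flat crown with its steel tip up: 44 mm in diameter, 55 mm high. It must not be moved. Origin: centre of its underside.
There are look-alikes about, which are no part of the job. What is meant by the blue_coaster is not black, pink or turquoise, and is the smaller of those in its own colour.

How it is judged (in metres and radians):
At the end, for the whole second after the job is handed in: Glass and cup upright on their coasters (15 mm), lantern 15 mm from the coasters' line and under 137 mm from each, matchbox flat 70-108 mm left of the ashtray's centre (20 mm fore/aft), cap seated (8 mm, 60-68 mm up), all at rest, released; top within 20 mm of its start (horizontal distance between tea_glass and blue_coaster below 0.015 m and z of tea_glass in the frame of blue_coaster between 0.002 and 0.009 m and angle between each of tea_glass, coffee_cup, lantern, matchbox's own z axis and vertical below 0.1 rad and horizontal distance between coffee_cup and orange_coaster below 0.015 m and z of coffee_cup in the frame of orange_coaster between 0.002 and 0.009 m and horizontal distance between lantern and blue_coaster below 0.137 m and horizontal distance between lantern and orange_coaster below 0.137 m and x of lantern in the frame of blue_coaster between -0.015 and 0.015 m and height (world z) of lantern between -0.004 and 0.004 m and x of matchbox in the frame of ashtray between -0.02 and 0.02 m and y of matchbox in the frame of ashtray between 0.07 and 0.108 m and height (world z) of matchbox between -0.004 and 0.004 m and horizontal distance between bowl_cap and candy_bowl below 0.008 m and z of bowl_cap in the frame of candy_bowl between 0.06 and 0.068 m and angle between bowl_cap's own z axis and vertical below 0.06 rad and linear speed of each of tea_glass, coffee_cup, lantern, matchbox, bowl_cap below 0.02 m/s and distance of spinning_top from where it was at the start of the episode below 0.02 m); the robot touches nothing.
It fails at once if the spinning top is moved or knocked over (distance of spinning_top from where it was at the start of the episode above 0.02 m or angle between spinning_top's own z axis and vertical above 0.4 rad).
It also fails if it takes over 128 s, if anything falls off the work surface, if the arm or the gripper's body presses on something with over 40 N, if the wrist force passes 120 N, or if a joint passes its speed limit or range.

## Working session

There is one attempt and no reset: what is moved stays moved. The work goes in short steps, Python scripts to look and compute and a tool call to move; the robot and the scene stay as the last step left them, time stands still between calls to the robot, and variables do not carry over. Pictures are saved under pics/ and viewed, at most 14 in all, crops included, and the job is handed in when it is done.

Besides the shell and the picture viewer there is one more tool, called after "Request:" by a JSON object that holds its "name" and its "arguments", one argument or row to a line. send_rows: Moves the arm, as the interface text tells. Its arguments: {"type":"object","properties":{"deltas":{"type":"array"},"claw":{"type":"number"},"force":{"type":"number"}},"required":["deltas"]}

```bash
ls; mkdir -p pics; python3 - <<'E'
from plant import monitor, read_camera, calibration, arm
import cv2
s=monitor.observe();print(s)
print([ (a,getattr(arm,a)) for a in dir(arm) if a[0]!='_'])
for n in ("scene","side","wrist"):
    c=calibration(n);print(n,c)
    cv2.imwrite(f"pics/{n}0.png",read_camera(n))
a=cv2.imread("pics/scene0.png");b=cv2.imread("pics/side0.png")
E
```

```text
pics
{'time_s': 0.0, 'joint_pos': array([-1.40332114e+00,  5.28092548e-02,  1.40174095e+00,  1.06650581e-05,
        1.68858183e+00, -7.03139970e-02]), 'joint_vel': array([-0.00037305,  0.00010416, -0.00077858,  0.00054063, -0.00094148,
        0.00048216]), 'tau': array([-5.38883141e-04, -3.81667256e+01, -3.60186696e+01, -1.16646993e-04,
        6.07691429e-03, -3.19138439e-05]), 'position': array([ 123.63393112, -509.92526018,  230.47863053]), 'eef_rot': array([-3.11788668e+00, -3.72458495e-01,  1.00756679e-04]), 'force': array([ 0.37630983,  0.21157356, -0.01342932]), 'wrist_torque': array([ 0.00956774,  0.04750438, -0.01878312]), 'grasp_force': 0.0, 'width': 85.56330947359025}
[('Unreachable', <class 'plant.Unreachable'>), ('tcp_to_grasp', 18.700000000000003)]
scene {'fovy': 48.757194610431625, 'cx': 253.85396432111662, 'cy': 188.15339652168333, 'position': array([1139.1545892 ,  -95.02756424,  980.9435739 ]), 'rotation': array([0.46777897, 0.44590487, 1.46665135])}
side {'fovy': 42.51924657023723, 'cx': 255.01615703342082, 'cy': 181.3553481264117, 'position': array([ -95.90007674,  718.15314144, 1036.95717184]), 'rotation': array([ 0.35072296, -0.98323341, -2.34196169])}
wrist {'fovy': 65.70646984690485, 'cx': 252.00805188861045, 'cy': 191.70872877170845, 'tool_from_camera': array([[ 6.51283492e-04,  9.55701721e-01,  2.94336197e-01,
         7.58694690e+01],
       [ 9.99999070e-01, -2.69780389e-04, -1.33674794e-03,
        -1.11545557e-01],
       [-1.19812617e-03,  2.94336794e-01, -9.55701008e-01,
        -1.42511344e+02],
       [ 0.00000000e+00,  0.00000000e+00,  0.00000000e+00,
         1.00000000e+00]])}
```

View pics/scene0.png

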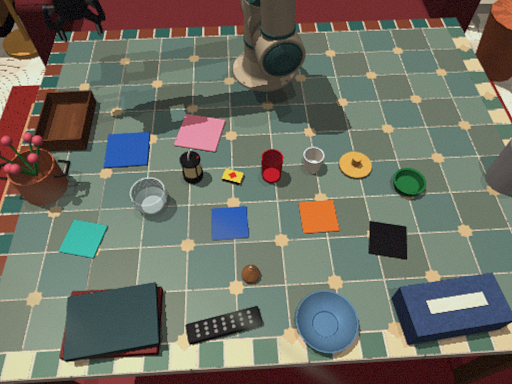

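View pics/side0.png

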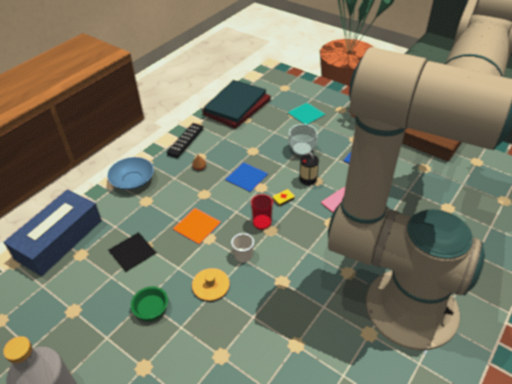

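Candidates: blue coaster – (230,222) smaller vs. (127,149), alternatives turquoise (83,238), pink (200,132), black (388,240); orange (319,216); cap (355,165); ashtray (409,182) vs blue dish (326,320); bowl (149,196); lantern (192,168); matchbox (232,176); glass (271,166); cup (313,160); top (251,274). I'll measure and check in close crops.

```bash
cat > h.py <<'E'
import numpy as np, cv2
from scipy.spatial.transform import Rotation as R
from plant import calibration
W,H=512,384
def cam(n):
    c=calibration(n); f=H/2/np.tan(np.radians(c["fovy"]/2)); return f,c
def rays(n,px,pose=None):
    f,c=cam(n); px=np.atleast_2d(px).astype(float)
    d=(px-[c["cx"],c["cy"]])/f
    if n!="wrist":
        v=np.c_[d[:,0],-d[:,1],-np.ones(len(d))]
        return np.array(c["position"]),R.from_rotvec(c["rotation"]).apply(v)
    r=np.linalg.norm(d,axis=1)+1e-12
    v=np.c_[np.sin(r)*d[:,0]/r,-np.sin(r)*d[:,1]/r,-np.cos(r)]
    T=np.array(c["tool_from_camera"]); p,rv=pose; Q=R.from_rotvec(rv)
    return Q.apply(T[:3,3])+p, Q.apply(v@T[:3,:3].T)
def onplane(n,px,z,pose=None):
    o,v=rays(n,px,pose); return (o+v*((z-o[2])/v[:,2])[:,None])[:,:2]
def circ(P):  # algebraic circle fit
    A=np.c_[2*P,np.ones(len(P))]; s=np.linalg.lstsq(A,(P**2).sum(1),rcond=None)[0]
    return s[:2],np.sqrt(s[2]+s[:2]@s[:2])
E
python3 - <<'E'
from h import *
a=cv2.imread("pics/scene0.png");b=cv2.imread("pics/side0.png")
cv2.imwrite("pics/sc_crop.png",cv2.resize(a[125:290,95:440],None,fx=2.3,fy=2.3,interpolation=cv2.INTER_CUBIC))
cv2.imwrite("pics/si_crop.png",cv2.resize(b[115:330,120:350],None,fx=2.7,fy=2.7,interpolation=cv2.INTER_CUBIC))
def mask(im,lo,hi,seed):
    m=cv2.inRange(cv2.cvtColor(im,cv2.COLOR_BGR2HSV),lo,hi)
    m=cv2.morphologyEx(m,cv2.MORPH_CLOSE,np.ones((3,3)))
    cs,_=cv2.findContours(m,cv2.RETR_EXTERNAL,cv2.CHAIN_APPROX_NONE)
    return min(cs,key=lambda c:-cv2.pointPolygonTest(c,seed,True)).reshape(-1,2)
B=((105,140,50),(130,255,255));O=((5,170,120),(15,255,255));Y=((18,120,110),(32,255,255));G=((50,110,30),(80,255,200))
for n,im,items in (("scene",a,[("blue",B,(230,222),5),("bigblue",B,(127,149),5),("orange",O,(319,216),5),("cap",Y,(350,168),9),("ash",G,(400,182),28),("match",Y,(226,177),15)]),
  ("side",b,[("blue",B,(247,177),5),("orange",O,(197,225),5),("cap",Y,(205,292),9),("ash",G,(138,305),28),("match",Y,(280,198),15)])):
    for k,(lo,hi),s,z in items:
        c=mask(im,lo,hi,s); P=onplane(n,c,z).astype(np.float32)
        r=cv2.minAreaRect(P); cc=circ(P)
        print(n,k,len(c),"px",c.mean(0).round(1),"rect",np.round(r[0],1),np.round(r[1],1),round(r[2],1),"circ",np.round(cc[0],1),round(cc[1],1))
E
```

```text
scene blue 129 px [229.4 222.7] rect [ 593.7 -131.1] [93.4 93.9] 1.8 circ [ 593.3 -130.8] 51.8
scene bigblue 148 px [127.  149.7] rect [ 329.6 -426.8] [126.1 125.3] 1.1 circ [ 329.5 -427. ] 70.6
scene orange 127 px [318.3 216.2] rect [587.7 104.4] [93.9 93. ] 1.5 circ [587.4 104.4] 52.5
scene cap 82 px [355.  164.5] rect [427.  231.7] [89.8 89.3] 86.7 circ [427.  232.4] 44.9
scene ash 87 px [408.6 181.9] rect [506.9 362.9] [87.7 89.5] 86.7 circ [507.3 361.1] 44.6
scene match 54 px [232.5 175.4] rect [ 449.6 -118.7] [54.8 36.6] 69.9 circ [ 450.1 -118.7] 24.6
side blue 82 px [246.3 176.5] rect [ 591.3 -128.9] [89.5 92.6] 1.1 circ [ 590.8 -129. ] 50.9
side orange 94 px [195.9 225.6] rect [584.7 107.2] [93.5 93. ] 1.6 circ [584.2 107.4] 51.8
side cap 97 px [210.2 284.3] rect [426.8 234.6] [89.4 91.6] 38.8 circ [426.6 233.9] 45.6
side ash 98 px [149.3 303.1] rect [500.  368.4] [86.3 89. ] 35.7 circ [499.6 367.5] 43.6
side match 44 px [283.  196.3] rect [ 446.  -114.6] [54.7 39.3] 70.2 circ [ 446.8 -115.3] 25.3
```

View pics/sc_crop.png

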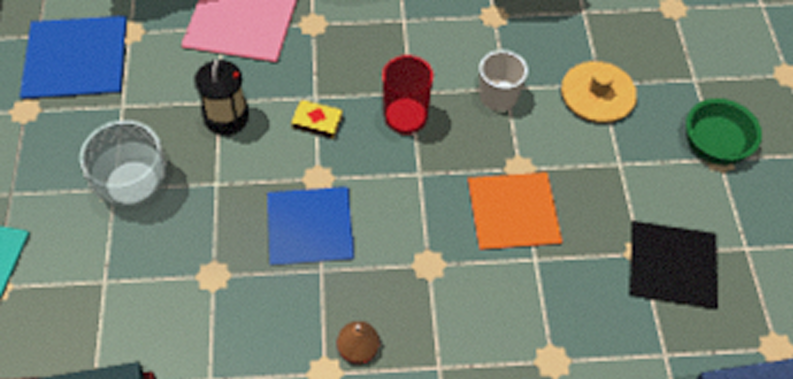

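View pics/si_crop.png

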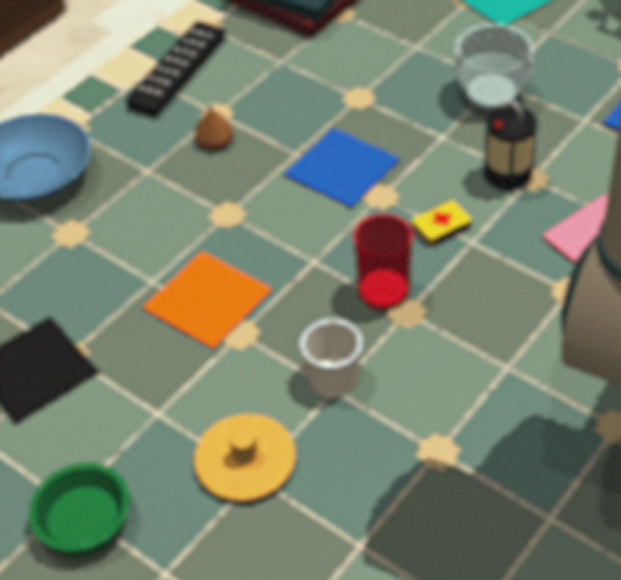

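Blue (230,222) is 94 mm square vs 126 mm for the other, with orange 236 mm along its y: right choice; the crops confirm all items (turquoise, pink, black excluded). Next I'll move for wrist close-ups.

Request:
{"name": "send_rows", "arguments": {
  "deltas": [
    [[0,0,0],0.119],
    [[0,0,0],0.119],
    [[0.025,-0.024,-0.006],0],
    [[0.025,-0.024,-0.006],0],
    [[0.025,-0.024,-0.006],0],
    [[0.025,-0.024,-0.006],0],
    [[0.025,-0.024,-0.006],0],
    [[0.025,-0.024,-0.006],0],
    [[0.025,-0.024,-0.006],0],
    [[0.025,-0.024,-0.006],0],
    [[0.025,-0.024,-0.006],0],
    [[0.025,-0.024,-0.006],0],
    [[0.025,-0.024,-0.006],0],
    [[0.025,-0.024,-0.006],0],
    [[0,0,0],0],
    [[0,0,0],0],
    [[0,0,0],0]
  ]
}}

```text
time_s: 1.57
position: [423.5, -222.5, 302.8]
eef_rot: [-3.142, -0.0, 0.001]
force: [-0.3, 0.1, -0.2]
width: 85.4
grasp_force: 0.0
```

```bash
python3 - <<'E'
from plant import monitor, read_camera
from h import *
s=monitor.observe();np.savez("w1.npz",p=s["position"],r=s["eef_rot"]);print(s["position"],s["eef_rot"],s["time_s"])
cv2.imwrite("pics/w1.png",read_camera("wrist"))
c=lambda x,y,sc,o:np.array([x/sc+o[0],y/sc+o[1]])
S=lambda x,y:c(x,y,2.3,(95,125)); T=lambda x,y:c(x,y,2.7,(120,115))
for k,a,b,z in [("glass",(408,73),(384,232),85),("cup",(503,70),(331,343),55),("bowl",(123,155),(494,52),70),("lantern",(219,78),(510,124),77),("top",(358,347),(213,140),8)]:
    print(k,onplane("scene",S(*a),z).round(),onplane("side",T(*b),z).round())
E
```

```text
[ 423.45103752 -222.46706842  302.84631102] [-3.14153659e+00 -1.28173748e-04  1.49581052e-03] 1.5667
glass [[445.  -9.]] [[445. -12.]]
cup [[424. 109.]] [[418. 111.]]
bowl [[ 531. -334.]] [[ 518. -329.]]
lantern [[ 434. -229.]] [[ 433. -227.]]
top [[747. -83.]] [[734. -75.]]
```

View pics/w1.png

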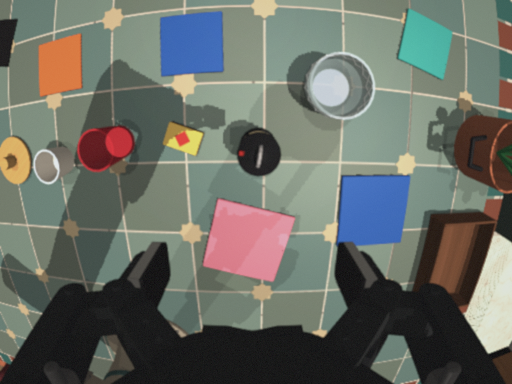

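```bash
cat >> h.py <<'E'
def mask(im,lo,hi,seed,k=3):
    m=cv2.inRange(cv2.cvtColor(im,cv2.COLOR_BGR2HSV),lo,hi)
    m=cv2.morphologyEx(m,cv2.MORPH_CLOSE,np.ones((k,k)))
    cs,_=cv2.findContours(m,cv2.RETR_EXTERNAL,cv2.CHAIN_APPROX_NONE)
    return max(cs,key=lambda c:cv2.pointPolygonTest(c,seed,True)).reshape(-1,2)
B=((105,140,50),(130,255,255));O=((5,170,120),(15,255,255));Y=((18,120,110),(32,255,255));G=((50,110,30),(80,255,200));K=((0,0,0),(180,255,45))
def report(n,im,items,pose=None):
    for k,(lo,hi),s,z in items:
        c=mask(im,lo,hi,s); P=onplane(n,c,z,pose).astype(np.float32)
        r=cv2.minAreaRect(P); cc=circ(P)
        print(n,k,len(c),"rect",np.round(r[0],1),np.round(r[1],1),round(r[2],1),"circ",np.round(cc[0],1),round(cc[1],1))
E
python3 - <<'E'
from h import *
d=np.load("w1.npz");pose=(d["p"],d["r"]);im=cv2.imread("pics/w1.png")
report("wrist",im,[("blue",B,(192,43),5),("match",Y,(190,144),15),("lantern",K,(260,150),77),("cap",Y,(14,170),9),("orange",O,(60,65),5)],pose)
cv2.imwrite("pics/w1b.png",cv2.resize(im[40:200,230:390],None,fx=3.5,fy=3.5,interpolation=cv2.INTER_CUBIC))
E
```

```text
wrist blue 234 rect [ 592.6 -132.5] [92.6 92.2] 1.4 circ [ 592.5 -132.5] 52.3
wrist match 107 rect [ 449.4 -120.1] [54.  36.1] 69.7 circ [ 449.3 -120.2] 25.0
wrist lantern 171 rect [ 438.7 -230.8] [58.6 51.6] 0.1 circ [ 437.8 -231.2] 26.4
wrist cap 112 rect [427.3 229.8] [89.1 91.5] 76.5 circ [427.5 231.7] 44.9
wrist orange 180 rect [586.  102.2] [91.1 91.3] 1.5 circ [585.9 101.6] 51.5
```

View pics/w1b.png

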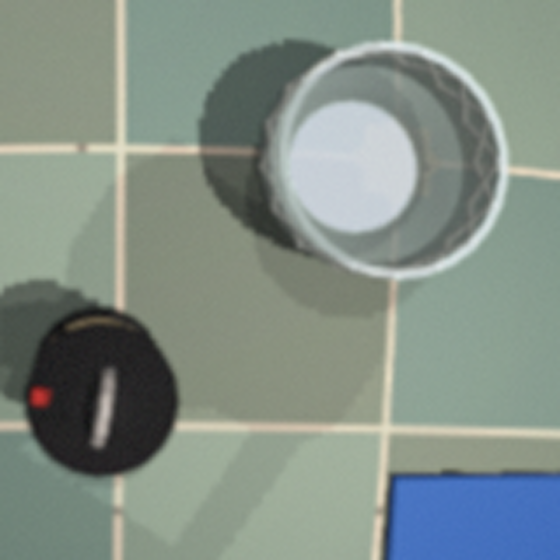

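Request:
{"name": "send_rows", "arguments": {
  "deltas": [
    [[0,-0.04,0],0],
    [[0,-0.04,0],0],
    [[0,-0.04,0],0],
    [[0,-0.04,0],0],
    [[0,-0.04,0],0],
    [[0,-0.04,0],0],
    [[0,-0.04,0],0],
    [[0,-0.04,0],0],
    [[0,-0.04,0],0],
    [[0,-0.02,0],0],
    [[0,0,0],0],
    [[0,0,0],0],
    [[0,0,0],0]
  ]
}}

```text
time_s: 2.7
position: [424.0, 156.4, 303.1]
eef_rot: [3.141, -0.003, -0.0]
force: [-0.6, -1.0, 0.4]
width: 85.4
grasp_force: 0.0
```

```bash
python3 - <<'E'
from plant import monitor, read_camera
from h import *
s=monitor.observe();np.savez("w2.npz",p=s["position"],r=s["eef_rot"]);print(s["position"],s["eef_rot"],s["time_s"])
cv2.imwrite("pics/w2.png",read_camera("wrist"))
E
```

```text
[423.98504166 156.38873639 303.13262744] [ 3.14105171e+00 -3.13507461e-03 -2.68689721e-04] 2.7
```

View pics/w2.png

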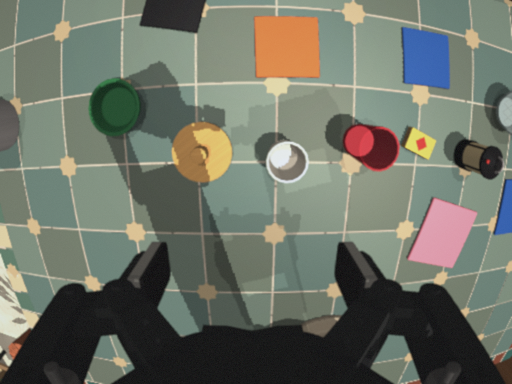

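```bash
python3 - <<'E'
from h import *
d=np.load("w1.npz");p1=(d["p"],d["r"])
d=np.load("w2.npz");p2=(d["p"],d["r"]);im=cv2.imread("pics/w2.png")
e=[(278,159),(507,159),(393,40),(393,278)]
q=np.array(e)/3.5+[230,40];P=onplane("wrist",q,69,p1);print("bowl",P.round(1).tolist(),circ(P), "ctr",P[:2].mean(0),P[2:].mean(0))
print("lantern",onplane("wrist",[259.1,153.1],77,p1))
report("wrist",im,[("orange",O,(287,46),5),("blue",B,(426,57),5),("cap",Y,(190,165),9),("ash",G,(115,105),28)],p2)
print("cup",onplane("wrist",[(287,162)],55,p2), onplane("wrist",[(266,162),(308,162),(287,142),(287,182)],55,p2).round().tolist())
cv2.imwrite("pics/w2b.png",np.hstack([cv2.resize(im[y:y+70,x:x+75],None,fx=5,fy=5,interpolation=cv2.INTER_CUBIC) for x,y in ((255,130),(335,115))]))
E
```

```text
bowl [[523.0, -294.7], [529.4, -384.0], [570.6, -337.8], [481.2, -339.4]] (array([ 525.90718943, -339.38328764]), np.float64(44.743698836436984)) ctr [ 526.20805671 -339.36159167] [ 525.89259128 -338.60601919]
lantern [[ 436.3689307 -231.54746  ]]
wrist orange 1 rect [602.4  89.8] [0. 0.] 0.0 circ [301.2  44.9] 304.5
wrist blue 192 rect [ 593.  -130.6] [92.6 93.7] 1.6 circ [ 593.1 -130.3] 52.4
wrist cap 37 rect [422.7 273.8] [27.2  7. ] 17.4 circ [422.9 271.7] 8.7
wrist ash 148 rect [503.7 363.1] [84.7 84.1] 54.2 circ [503.9 362.8] 42.3
cup [[421.27467068 108.97262333]] [[421.0, 137.0], [422.0, 80.0], [448.0, 110.0], [393.0, 108.0]]
```

View pics/w2b.png

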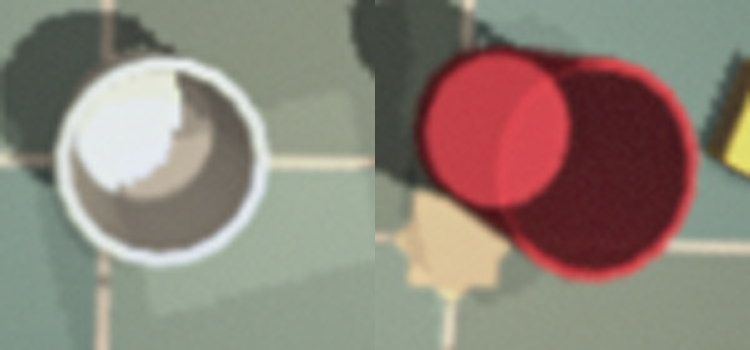

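```bash
python3 - <<'E'
from h import *
d=np.load("w2.npz");p2=(d["p"],d["r"])
q=np.array([(122,170),(323,170),(222,58),(222,282)])/5+[335,115];P=onplane("wrist",q,85,p2);print("glass",P.round(1).tolist(),circ(P))
E
```

```text
glass [[445.7, 18.7], [448.0, -40.6], [476.0, -7.6], [416.7, -12.9]] (array([446.39220423, -10.95062631]), np.float64(29.73746992854389))
```

Request:
{"name": "send_rows", "arguments": {
  "claw": 1,
  "deltas": [
    [[0,0.006,0.036],0],
    [[-0.001,0.006,0.036],0],
    [[0,0.006,0.036],0],
    [[-0.001,0.006,0.036],0],
    [[0,0.006,0.036],0],
    [[-0.001,0.006,0.036],0],
    [[0,0.006,0.036],0],
    [[0,0.005,0.02],0],
    [[0,0,0.01],0],
    [[0,0,0.009],0],
    [[0,0,0],0],
    [[0,0,0],0]
  ]
}}

```text
time_s: 3.75
position: [421.7, 110.7, 13.3]
eef_rot: [-3.141, 0.001, -0.003]
force: [0.2, 0.2, 0.9]
width: 85.3
grasp_force: 0.0
```

Request:
{"name": "send_rows", "arguments": {
  "claw": -1,
  "force": 40,
  "deltas": [
    [[0,0,0],0],
    [[0,0,0],0],
    [[0,0,0],0],
    [[0,0,0],0],
    [[0,0,0],0],
    [[0,0,0],0],
    [[0,0,0],0],
    [[0,0,0],0],
    [[0,0,0],0],
    [[0,0,0],0]
  ]
}}

```text
time_s: 4.58
position: [422.1, 110.8, 14.0]
eef_rot: [3.141, 0.0, 0.005]
force: [-0.8, -2.0, 5.6]
width: 56.6
grasp_force: 41.3
```

Request:
{"name": "send_rows", "arguments": {
  "deltas": [
    [[0,0,-0.02],0],
    [[0,0,-0.03],0],
    [[0.03,0.001,-0.01],0],
    [[0.035,0.002,0],0],
    [[0.035,0.002,0],0],
    [[0.035,0.001,0],0],
    [[0.02,0.001,0],0],
    [[0.01,0,0.01],0],
    [[0,0,0.02],0],
    [[0,0,0.015],0],
    [[0,0,0.006],0],
    [[0,0,0.003],0],
    [[0,0,0],0],
    [[0,0,0],0],
    [[0,0,0],0]
  ]
}}

```text
time_s: 5.83
position: [586.2, 103.8, 19.1]
eef_rot: [-3.141, 0.0, -0.002]
force: [0.5, 0.8, 1.0]
width: 56.6
grasp_force: 42.8
```

Request:
{"name": "send_rows", "arguments": {
  "claw": 1,
  "deltas": [
    [[0,0,0.001],0],
    [[0,0,0],0],
    [[0,0,0],0],
    [[0,0,0],0],
    [[0,0,0],0],
    [[0,0,0],0],
    [[0,0,-0.02],0],
    [[0,0,-0.04],0],
    [[0,0,-0.04],0],
    [[0,0,-0.02],0],
    [[-0.028,0.023,0],0],
    [[-0.028,0.023,0],0],
    [[-0.028,0.023,0],0],
    [[-0.028,0.023,0],0],
    [[-0.028,0.023,0],0],
    [[0,0,0],0],
    [[0,0,0.03],0],
    [[0,0,0.03],0],
    [[0,0,0.03],0],
    [[0,0,0.018],0]
  ]
}}

```text
time_s: 7.5
position: [444.6, -11.1, 26.5]
eef_rot: [-3.141, 0.001, 0.004]
force: [-0.5, 0.4, -0.9]
width: 85.7
grasp_force: 0.0
```

Request:
{"name": "send_rows", "arguments": {
  "claw": -1,
  "force": 40,
  "deltas": [
    [[0,0,0],0],
    [[0,0,0],0],
    [[0,0,0],0],
    [[0,0,0],0],
    [[0,0,0],0],
    [[0,0,0],0],
    [[0,0,0],0],
    [[0,0,0],0],
    [[0,0,0],0],
    [[0,0,0],0]
  ]
}}

```text
time_s: 8.33
position: [446.7, -11.3, 30.4]
eef_rot: [3.141, -0.0, 0.004]
force: [-0.1, 0.9, 5.5]
width: 57.8
grasp_force: 37.6
```

Request:
{"name": "send_rows", "arguments": {
  "deltas": [
    [[0,0,-0.02],0],
    [[0,0,-0.03],0],
    [[0.02,0.015,0],0],
    [[0.025,0.021,0],0],
    [[0.025,0.021,0],0],
    [[0.025,0.021,0],0],
    [[0.025,0.021,0],0],
    [[0.016,0.013,0],0],
    [[0.01,0.008,0.01],0],
    [[0,0,0.02],0],
    [[0,0,0.01],0],
    [[0,0,0.004],0],
    [[0,0,0],0],
    [[0,0,0],0],
    [[0,0,0],0]
  ]
}}

```text
time_s: 9.58
position: [591.4, -131.0, 35.1]
eef_rot: [-3.141, -0.0, 0.001]
force: [-0.4, 0.5, -1.4]
width: 58.0
grasp_force: 34.8
```

Request:
{"name": "send_rows", "arguments": {
  "claw": 1,
  "deltas": [
    [[0,0,0.001],0],
    [[0,0,0],0],
    [[0,0,0],0],
    [[0,0,0],0],
    [[0,0,0],0],
    [[0,0,0],0],
    [[0,0,-0.025],0],
    [[0,0,-0.04],0],
    [[0,0,-0.04],0],
    [[0,0,-0.03],0],
    [[-0.028,0.018,0],0],
    [[-0.028,0.018,0],0],
    [[-0.028,0.018,0],0],
    [[-0.028,0.018,0],0],
    [[-0.028,0.018,0],0],
    [[-0.014,0.01,0],0],
    [[0,0,0],0],
    [[0,0,0],0]
  ]
}}

```text
time_s: 11.08
position: [437.5, -231.7, 169.7]
eef_rot: [3.141, -0.003, 0.001]
force: [0.6, 0.8, -0.5]
width: 85.5
grasp_force: 0.0
```

Request:
{"name": "send_rows", "arguments": {
  "deltas": [
    [[0,0,0.04],0],
    [[0,0,0.04],0],
    [[0,0,0.03],0],
    [[0,0,0.018],0],
    [[0,0,0],0],
    [[0,0,0],0],
    [[0,0,0],0]
  ]
}}

```text
time_s: 11.67
position: [439.2, -231.5, 43.0]
eef_rot: [3.14, 0.001, 0.004]
force: [-0.3, 0.5, 1.4]
width: 85.4
grasp_force: 0.0
```

Request:
{"name": "send_rows", "arguments": {
  "claw": -1,
  "force": 40,
  "deltas": [
    [[0,0,0],0],
    [[0,0,0],0],
    [[0,0,0],0],
    [[0,0,0],0],
    [[0,0,0],0],
    [[0,0,0],0],
    [[0,0,0],0],
    [[0,0,0],0],
    [[0,0,0],0],
    [[0,0,0],0]
  ]
}}

```text
time_s: 12.5
position: [438.7, -231.7, 43.0]
eef_rot: [3.14, -0.0, 0.004]
force: [0.4, 0.6, 6.2]
width: 54.3
grasp_force: 41.4
```

Request:
{"name": "send_rows", "arguments": {
  "deltas": [
    [[0,0,-0.02],0],
    [[0,0,-0.03],0],
    [[0,0,-0.03],0],
    [[0,0,-0.03],0],
    [[0.01,-0.015,0],0],
    [[0.02,-0.029,0],0],
    [[0.02,-0.029,0],0],
    [[0.02,-0.029,0],0],
    [[0.02,-0.029,0],0],
    [[0.02,-0.029,0],0],
    [[0.02,-0.029,0],0],
    [[0.015,-0.019,0],0],
    [[0.008,-0.01,0],0],
    [[0,0,0],0],
    [[0,0,0.03],0],
    [[0,0,0.03],0],
    [[0,0,0.02],0],
    [[0,0,0],0]
  ]
}}

```text
time_s: 14.0
position: [587.3, -13.9, 65.8]
eef_rot: [-3.141, 0.002, 0.015]
force: [-1.0, 0.2, -2.3]
width: 54.6
grasp_force: 42.8
```

```bash
python3 - <<'E'
from plant import monitor, read_camera
from h import *
s=monitor.observe();print(s["position"],s["time_s"])
a=read_camera("scene");b=read_camera("side")
cv2.imwrite("pics/scene3.png",a);cv2.imwrite("pics/side3.png",b)
f=lambda i:cv2.resize(i,None,fx=2.3,fy=2.3,interpolation=cv2.INTER_CUBIC)
cv2.imwrite("pics/c3.png",np.hstack([f(a[130:290,185:355]),f(b[130:290,150:320])]))
E
```

```text
[587.25480262 -13.87421795  65.76471479] 14.0
```

View pics/c3.png

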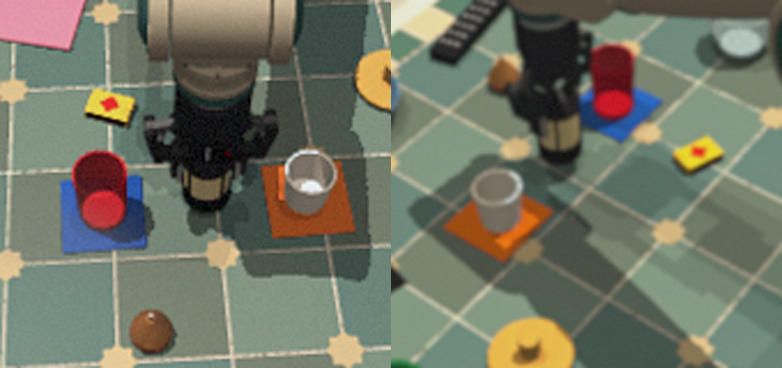

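Request:
{"name": "send_rows", "arguments": {
  "deltas": [
    [[0.003,0,0.01],0],
    [[0,0,0.008],0],
    [[0,0,0],0],
    [[0,0,0],0],
    [[0,0,0],0]
  ]
}}

```text
time_s: 14.52
position: [594.1, -13.4, 53.8]
eef_rot: [3.141, -0.0, 0.001]
force: [1.0, -0.4, -1.6]
width: 54.7
grasp_force: 42.8
```

Request:
{"name": "send_rows", "arguments": {
  "deltas": [
    [[-0.002,0,0.005],0],
    [[0,0,0.004],0],
    [[0,0,0],0],
    [[0,0,0],0],
    [[0,0,0],0]
  ]
}}

```text
time_s: 14.93
position: [591.8, -13.3, 44.3]
eef_rot: [3.142, -0.0, 0.0]
force: [-1.0, 0.0, -1.4]
width: 54.5
grasp_force: 42.8
```

Request:
{"name": "send_rows", "arguments": {
  "claw": 1,
  "deltas": [
    [[0,0,0.001],0],
    [[0,0,0],0],
    [[0,0,0],0],
    [[0,0,0],0],
    [[0,0,0],0],
    [[0,0,0],0],
    [[0,0,-0.02],0],
    [[0,0,-0.04],0],
    [[0,0,-0.04],0],
    [[0,0,-0.03],0],
    [[-0.028,0.021,0],0],
    [[-0.028,0.021,0],0],
    [[-0.028,0.021,0],0],
    [[-0.028,0.021,0],0],
    [[-0.028,0.021,0],0],
    [[-0.002,0.002,0],0]
  ]
}}

```text
time_s: 16.27
position: [446.7, -122.6, 173.4]
eef_rot: [3.14, -0.005, -0.001]
force: [-0.2, 0.7, 0.1]
width: 85.3
grasp_force: 0.0
```

Request:
{"name": "send_rows", "arguments": {
  "deltas": [
    [[0,0,0.01],-0.122],
    [[0,0,0.01],-0.122],
    [[0,0,0.01],-0.122],
    [[0,0,0.01],-0.122],
    [[0,0,0.01],-0.122],
    [[0,0,0.01],-0.122],
    [[0,0,0.01],-0.122],
    [[0,0,0.01],-0.122],
    [[0,0,0.01],-0.122],
    [[0,0,0.01],-0.122],
    [[0,0,0],0],
    [[0,0,0],0],
    [[0,0,0],0]
  ]
}}

```text
time_s: 17.35
position: [450.3, -120.4, 74.0]
eef_rot: [2.578, 1.794, 0.001]
force: [0.8, 0.1, 0.2]
width: 85.5
grasp_force: 0.0
```

```bash
python3 - <<'E'
from plant import monitor, read_camera
from h import *
s=monitor.observe();pose=(s["position"],s["eef_rot"]);print(*pose)
M=R.from_rotvec(pose[1]).as_matrix();print("yaw x",np.degrees(np.arctan2(M[1,0],M[0,0])))
im=read_camera("wrist");cv2.imwrite("pics/w4.png",im)
v=(np.array([449.4,-120,8])-pose[0])@M;print("tool delta",v)
a=read_camera("scene");cv2.imwrite("pics/scene4.png",a)
try: report("scene",a,[("match",Y,(226,177),15)])
except Exception as e:print(e)
E
```

```text
[ 450.25723287 -120.36783435   74.03418404] [2.57759874e+00 1.79444422e+00 9.48263982e-04]
yaw x 69.68887519611818
tool delta [ 4.80565237e-02 -1.00234336e+00  6.60331478e+01]
scene match 73 rect [ 449.6 -118.5] [54.5 36.6] 69.6 circ [ 451.9 -117.4] 20.9
```

View pics/w4.png

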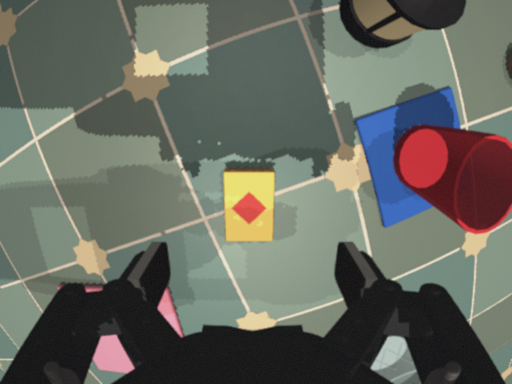

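Matchbox at (249,206) lies square between the fingers. Descend.

Request:
{"name": "send_rows", "arguments": {
  "deltas": [
    [[0,0,0.03],0],
    [[0,0,0.025],0],
    [[0,0,0.01],0],
    [[0,0,0.005],0],
    [[0,0,0],0],
    [[0,0,0],0]
  ]
}}

```text
time_s: 17.95
position: [450.6, -120.6, 4.5]
eef_rot: [2.574, 1.798, 0.001]
force: [-0.3, 0.4, 0.0]
width: 85.2
grasp_force: 0.0
```

Request:
{"name": "send_rows", "arguments": {
  "claw": -1,
  "force": 20,
  "deltas": [
    [[0,0,0],0],
    [[0,0,0],0],
    [[0,0,0],0],
    [[0,0,0],0],
    [[0,0,0],0],
    [[0,0,0],0],
    [[0,0,0],0],
    [[0,0,0],0],
    [[0,0,0],0],
    [[0,0,0],0],
    [[0,0,0],0],
    [[0,0,0],0]
  ]
}}

```text
time_s: 18.95
position: [450.2, -120.5, 3.9]
eef_rot: [2.574, 1.799, 0.001]
force: [-1.2, 0.2, 5.5]
width: 35.6
grasp_force: 20.8
```

Request:
{"name": "send_rows", "arguments": {
  "deltas": [
    [[0,0,-0.02],0],
    [[0,0,-0.03],-0.117],
    [[0,0,-0.035],-0.117],
    [[0,0,-0.035],-0.117],
    [[0.02,0.002,0],0],
    [[0.038,0.0036,0],0],
    [[0.038,0.0036,0],0],
    [[0.038,0.0036,0],0],
    [[0.038,0.0036,0],0],
    [[0.038,0.0036,0],0],
    [[0.038,0.0036,0],0],
    [[0.038,0.0036,0],0],
    [[0.038,0.0036,0],0],
    [[0.038,0.0036,0],0],
    [[0.038,0.0036,0],0],
    [[0.038,0.0036,0],0],
    [[0.038,0.0036,0],0],
    [[0.038,0.0036,0],0],
    [[0.038,0.0036,0],0],
    [[0.022,0.002,0],0]
  ]
}}

```text
time_s: 20.62
position: [503.2, 457.0, 122.0]
eef_rot: [-2.218, -2.223, 0.001]
force: [-0.9, 0.1, -0.7]
width: 35.1
grasp_force: 20.3
```

Request:
{"name": "send_rows", "arguments": {
  "deltas": [
    [[0,0,0.03],0],
    [[0,0,0.03],0],
    [[0,0,0.03],0],
    [[0,0,0.015],0],
    [[0,0,0],0],
    [[0,0,0],0],
    [[0,0,0],0],
    [[0,0,0],0]
  ]
}}

```text
time_s: 21.28
position: [505.5, 454.6, 21.3]
eef_rot: [2.221, 2.221, 0.007]
force: [-0.2, 0.4, 0.2]
width: 35.1
grasp_force: 20.3
```

Request:
{"name": "send_rows", "arguments": {
  "deltas": [
    [[0,0,0.01],0],
    [[0,0,0.006],0],
    [[0,0,0],0],
    [[0,0,0],0]
  ]
}}

```text
time_s: 21.62
position: [504.8, 454.0, 2.8]
eef_rot: [2.221, 2.221, 0.003]
force: [1.3, 1.0, 2.6]
width: 35.5
grasp_force: 21.6
```

Request:
{"name": "send_rows", "arguments": {
  "claw": 1,
  "deltas": [
    [[0,0,0.001],0],
    [[0,0,0],0],
    [[0,0,0],0],
    [[0,0,0],0],
    [[0,0,0],0],
    [[0,0,0],0],
    [[0,0,-0.02],0],
    [[0,0,-0.04],0],
    [[0,0,-0.04],0],
    [[-0.037,-0.013,0],0],
    [[-0.037,-0.013,0],0],
    [[-0.037,-0.013,0],0],
    [[-0.037,-0.013,0],0],
    [[-0.037,-0.013,0],0],
    [[-0.037,-0.013,0],0],
    [[0,0,0],0],
    [[0,0,0],0],
    [[0,0,0],0]
  ]
}}

```text
time_s: 23.12
position: [426.7, 232.0, 102.0]
eef_rot: [2.222, 2.221, 0.003]
force: [-0.1, 0.4, -0.7]
width: 85.6
grasp_force: 0.0
```

```bash
python3 - <<'E'
from plant import monitor, read_camera
from h import *
s=monitor.observe();pose=(s["position"],s["eef_rot"]);print(*pose,s["time_s"])
np.savez("w5.npz",p=pose[0],r=pose[1])
im=read_camera("wrist");cv2.imwrite("pics/w5.png",im)
E
```

```text
[426.7251667  232.04178896 101.95839816] [2.22157893 2.2206548  0.00256515] 23.1167
```

View pics/w5.png

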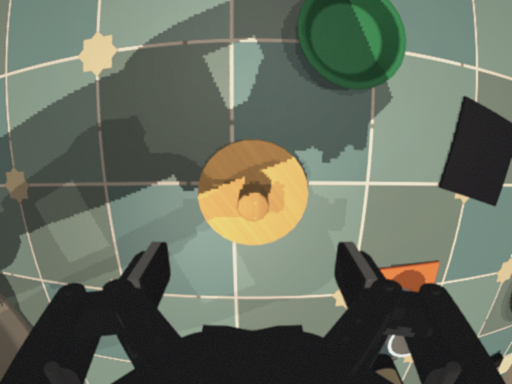

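```bash
python3 - <<'E'
from h import *
d=np.load("w5.npz");p=(d["p"],d["r"])
P=onplane("wrist",[(197,192.5),(309,192.5),(253,139.5),(253,245)],10,p);print(P.round(1).tolist(),circ(P))
print("knob",onplane("wrist",[(253.5,207)],40,p))
P=onplane("wrist",[(299,37),(405,37),(355,88)],27,p);print("ash",P.round(1).tolist(),circ(P))
E
```

```text
[[381.8, 234.3], [475.4, 234.3], [428.5, 278.2], [428.6, 185.7]] (array([428.56860205, 231.98391651]), np.float64(46.547499302439896))
knob [[428.77881304 232.51731727]]
ash [[461.6, 357.2], [547.9, 367.4], [504.6, 321.2]] (array([504.45251417, 364.73725973]), np.float64(43.48757716512058))
```

Request:
{"name": "send_rows", "arguments": {
  "deltas": [
    [[0,0,0.035],0],
    [[0,0,0.035],0],
    [[0,0,0.013],0],
    [[0,0,0.005],0],
    [[0,0,0],0],
    [[0,0,0],0]
  ]
}}

```text
time_s: 23.67
position: [427.1, 232.6, 14.3]
eef_rot: [2.22, 2.222, 0.002]
force: [0.1, 0.2, 0.2]
width: 85.0
grasp_force: 0.0
```

Request:
{"name": "send_rows", "arguments": {
  "claw": -1,
  "force": 50,
  "deltas": [
    [[0,0.001,0],0],
    [[0,0,0],0],
    [[0,0,0],0],
    [[0,0,0],0],
    [[0,0,0],0],
    [[0,0,0],0],
    [[0,0,0],0],
    [[0,0,0],0],
    [[0,0,0],0],
    [[0,0,0],0],
    [[0,0,0],0],
    [[0,0,0],0],
    [[0,0,0],0],
    [[0,0,0],0]
  ]
}}

```text
time_s: 24.83
position: [427.5, 231.8, 13.9]
eef_rot: [2.221, 2.221, 0.001]
force: [-1.2, -0.4, 4.7]
width: 23.0
grasp_force: 49.3
```

Request:
{"name": "send_rows", "arguments": {
  "deltas": [
    [[0,0,-0.02],0],
    [[0,0,-0.04],0],
    [[0,0,-0.04],0],
    [[0,0,-0.04],0],
    [[-0.02,0.002,-0.01],0],
    [[-0.04,0.002,0],0],
    [[-0.04,0.001,0],0],
    [[-0.04,0.002,0],0],
    [[-0.04,0.001,0],0],
    [[-0.04,0.002,0],0],
    [[-0.04,0.001,0],0],
    [[-0.04,0.002,0],0],
    [[-0.04,0.001,0],0],
    [[-0.04,0.002,0],0],
    [[-0.04,0.001,0],0],
    [[-0.04,0.002,0],0],
    [[-0.04,0.001,0],0],
    [[-0.04,0.001,0],0],
    [[-0.04,0.001,0],0],
    [[-0.04,0,0],0]
  ]
}}

```text
time_s: 26.5
position: [448.6, -390.1, 162.3]
eef_rot: [-2.221, -2.22, -0.0]
force: [0.8, 0.5, -0.5]
width: 22.5
grasp_force: 49.4
```

Request:
{"name": "send_rows", "arguments": {
  "deltas": [
    [[-0.01,0,0],0],
    [[0,0,0],0],
    [[0,0,0],0],
    [[0,0,0],0]
  ]
}}

```text
time_s: 26.83
position: [449.4, -397.0, 162.9]
eef_rot: [-2.22, -2.222, -0.001]
force: [1.0, 0.6, -1.0]
width: 22.5
grasp_force: 49.4
```

```bash
python3 - <<'E'
from plant import monitor, read_camera
from h import *
s=monitor.observe();pose=(s["position"],s["eef_rot"]);print(*pose,s["time_s"],s["width"])
np.savez("w6.npz",p=pose[0],r=pose[1])
im=read_camera("wrist");cv2.imwrite("pics/w6.png",im)
E
```

```text
[ 449.36229485 -396.95850281  162.93880359] [-2.21952768e+00 -2.22192776e+00 -5.35032090e-04] 26.8333 22.453940056039734
```

View pics/w6.png

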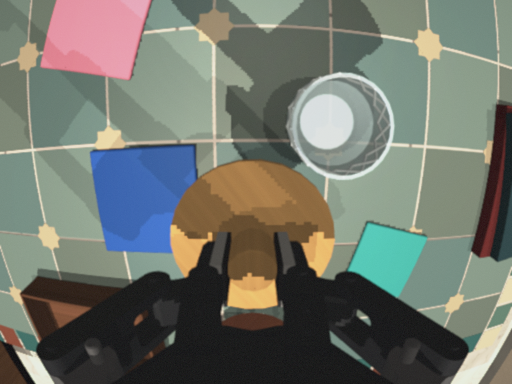

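```bash
python3 - <<'E'
from h import *
d=np.load("w6.npz");p=(d["p"],d["r"])
P=onplane("wrist",[(291,125.5),(394,125.5),(342.5,72),(342.5,179)],70,p);print(P.round(1).tolist(),circ(P))
P=onplane("wrist",[(170,233),(335,233),(252.5,160)],159.5,p);print("cap",P.round(1).tolist(),circ(P))
E
```

```text
[[481.0, -339.4], [570.8, -335.1], [522.3, -294.1], [526.5, -382.9]] (array([ 525.93709998, -338.43524301]), np.float64(44.72725234374363))
cap [[404.7, -390.9], [496.4, -390.7], [450.4, -350.2]] (array([ 450.54196472, -396.37872533]), np.float64(46.16808362913697))
```

Request:
{"name": "send_rows", "arguments": {
  "deltas": [
    [[0.019,0.025,0],0],
    [[0.019,0.025,0],0],
    [[0.015,0.02,0],0],
    [[0.005,0.006,0],0],
    [[0,0,0.02],0],
    [[0,0,0.03],0],
    [[0,0,0.015],0],
    [[0,0,0],0],
    [[0,0,0],0],
    [[0,0,0],0],
    [[0,0,0],0]
  ]
}}

```text
time_s: 27.8
position: [526.0, -340.8, 100.7]
eef_rot: [2.219, 2.219, 0.001]
force: [-0.7, -0.6, -0.4]
width: 22.4
grasp_force: 49.5
```

Request:
{"name": "send_rows", "arguments": {
  "deltas": [
    [[0.0015,-0.001,0.008],0],
    [[0,0,0.007],0],
    [[0,0,0.003],0],
    [[0,0,0.002],0],
    [[0,0,0.001],0],
    [[0,0,0],0],
    [[0,0,0],0],
    [[0,0,0],0]
  ]
}}

```text
time_s: 28.47
position: [524.1, -338.8, 77.9]
eef_rot: [2.221, 2.221, -0.0]
force: [-3.0, 3.0, 5.2]
width: 22.4
grasp_force: 50.1
```

Request:
{"name": "send_rows", "arguments": {
  "claw": 1,
  "deltas": [
    [[0,0,0],0],
    [[0,0,0],0],
    [[0,0,0],0],
    [[0,0,0],0],
    [[0,0,0],0],
    [[0,0,0],0],
    [[0,0,-0.02],0],
    [[0,0,-0.04],0],
    [[0,0,-0.04],0],
    [[0,0,-0.04],0],
    [[0,-0.02,-0.02],0],
    [[-0.03,-0.025,0],0],
    [[-0.03,-0.025,0],0],
    [[-0.03,-0.025,0],0],
    [[-0.03,-0.02,0],0],
    [[0,0,0],0],
    [[0,0,0],0],
    [[0,0,0],0]
  ]
}}

```text
time_s: 29.97
position: [409.4, -458.5, 237.2]
eef_rot: [-2.221, -2.221, -0.001]
force: [-0.3, 0.2, -0.4]
width: 85.5
grasp_force: 0.0
```

```bash
python3 - <<'E'
from plant import monitor, read_camera
from h import *
s=monitor.observe();print(s["position"],s["time_s"])
a=read_camera("scene");b=read_camera("side")
cv2.imwrite("pics/scene7.png",a);cv2.imwrite("pics/side7.png",b)
f=lambda i:cv2.resize(i,(740,290),interpolation=cv2.INTER_CUBIC)
cv2.imwrite("pics/c7.png",np.vstack([f(a[145:290,120:490]),f(b[110:330,95:375])]))
for n,im,it in (("scene",a,[("match",Y,(455,178),15)]),):
    try: report(n,im,it)
    except Exception as e: print(e)
E
```

```text
[ 409.39642308 -458.5443905   237.23183063] 29.9667
scene match 59 rect [506.7 452. ] [57.4 36.7] 87.8 circ [506.5 453. ] 24.7
```

View pics/c7.png

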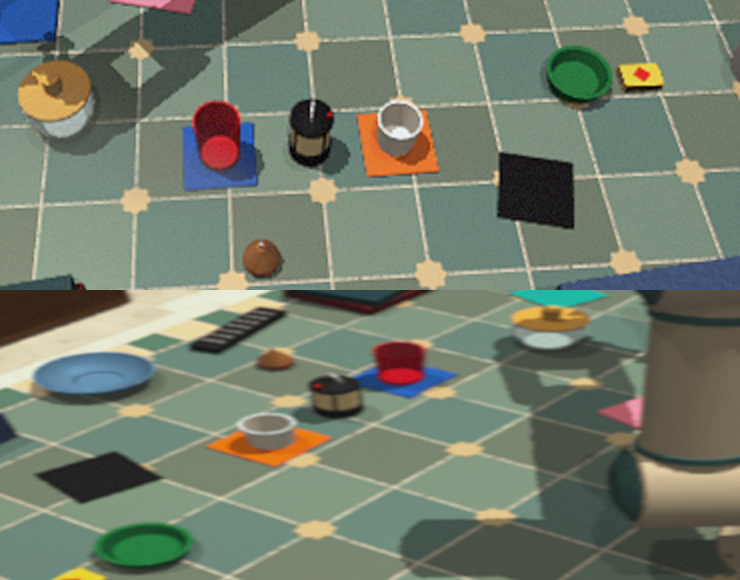

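Request:
{"name": "send_rows", "arguments": {
  "deltas": [
    [[0,0,-0.03],0],
    [[0,0,-0.03],0],
    [[0.03,0.012,0],0],
    [[0.035,0.016,0],0],
    [[0.035,0.016,0],0],
    [[0.035,0.016,0],0],
    [[0.035,0.016,0],0],
    [[0.035,0.016,0],0],
    [[0.035,0.016,0],0],
    [[0.035,0.016,0],0],
    [[0.035,0.016,0],0],
    [[0,0,0],0],
    [[0,0,0],0],
    [[0,0,0],0],
    [[0,0,0],0]
  ]
}}

```text
time_s: 31.32
position: [548.9, -149.3, 297.4]
eef_rot: [2.222, 2.221, -0.0]
force: [-0.0, -0.6, 0.3]
width: 85.5
grasp_force: 0.0
```

```bash
python3 - <<'E'
from plant import monitor, read_camera
from h import *
s=monitor.observe();p=(s["position"],s["eef_rot"]);print(*p,s["time_s"])
np.savez("w8.npz",p=p[0],r=p[1])
im=read_camera("wrist");cv2.imwrite("pics/w8.png",im)
cv2.imwrite("pics/w8b.png",cv2.resize(im[0:250,200:512],None,fx=2.4,fy=2.4,interpolation=cv2.INTER_CUBIC))
E
```

```text
[ 548.92425372 -149.25647874  297.36566456] [ 2.22182177e+00  2.22071038e+00 -4.20498707e-04] 31.3167
```

View pics/w8b.png

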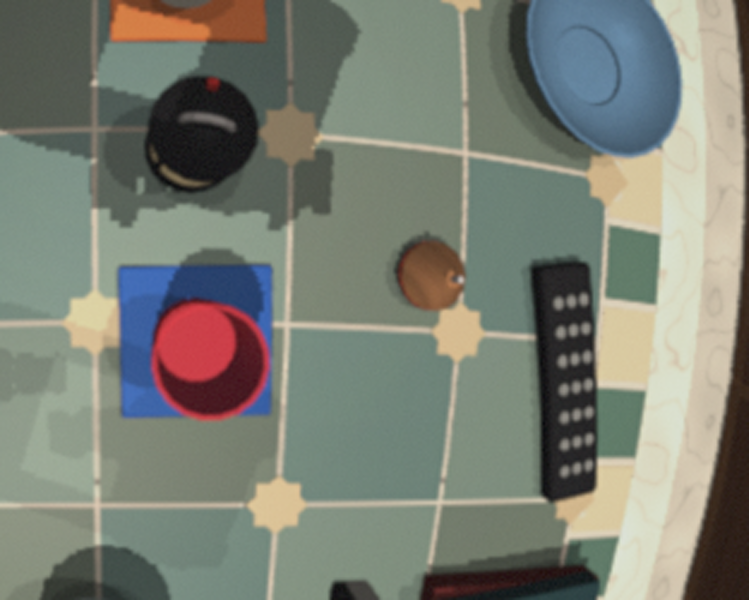

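```bash
python3 - <<'E'
from h import *
d=np.load("w8.npz");p=(d["p"],d["r"])
g=lambda x,y,z:onplane("wrist",[(x/2.4+200,y/2.4)],z,p)[0].round(1)
print("glass",g(211,358.5,85+5),"blue",g(195.5,341,5),"lantern",g(204,130,77),"orange edge",g(188,42,5))
a=cv2.imread("pics/scene7.png")
# scene crop scale 2: cup rim centre, glass rim centre
S=lambda x,y,z:onplane("scene",[(x/2+120,y/2+145)],z)[0].round(1)
print("cup scene",S(400,122,60))
E
```

```text
glass [ 592.5 -129.2] blue [ 593.  -131.8] lantern [589.2 -13.6] orange edge [587.6  54.7]
cup scene [590.5 101.7]
```

```bash
python3 -c "
from plant import workorder
print(workorder.hand_in())"
```

```text
the job is handed in; nothing more can be done
None
```

The table is laid and the job is handed in at about 31 s: by camera the glass and cup are centred on their coasters within about 5 mm, the lantern is midway between them, the matchbox is left of the ashtray, the cap looks seated and the top is untouched; the hand-in gave no verdict.

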